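Set the kettle station's gated lever to green tea

TASK

Set the kettle's temperature for green tea: with the fingertips, push the upright black lever out of its park slot, along the cross channel of the gate, and fully home into the slot marked by the green disc. Do not put it into any of the other coloured slots on the way, do not pull its knob up, and leave the kettle, mug, bowl and tea-bag caddy where they stand. Push only: nothing is to be gripped or lifted, and the hand finishes clear.

Things in the scene. Friction and masses are not known exactly. Their poses are not given: they have to be found in the camera images.
- station: White kettle station, fixed. Origin: on the counter under the gate's centre; y axis towards the kettle, x away from the robot at yaw 0 (yaw within 0.4 rad). Lever end: block 190 x 190 mm centred on the origin, topped at 60 mm height by the aluminium gate plate (180 x 180). Kettle end: 25 mm high, y = 90 to 360 mm, 190 mm deep; round black kettle seat, 30 mm high, at y = 250 mm.
- gate_centre (a point): Gate centre, plate top; axes as the station's. Slots 18 mm wide (3 mm play each side of the stem), here by lever axis: cross channel x = 0, y = -40 to 40 mm; from it two slots at y = 40 and two at y = -40, to x = 39 and x = -39 mm (the four coloured ones); park slot at y = 0, to x = -39 only. Plate walls stop the lever elsewhere.
- knob_top (a point): Centre of the knob's top, on the lever axis, 155 mm above the counter. The lever stays upright as it slides. Knob: black vertical cylinder 30 mm across, 105 to 155 mm above the counter, on a 12 mm steel stem coming out of the gate (plate top at 60 mm). Starts in the park slot.
- throw (a joint): Lever position along the station's x axis in m: 0 in the cross channel, +0.039 home in the slots at +x, -0.039 home in the slots at -x (park included). Starts between -0.038 and -0.020. Slides with about 2 N of friction and stays where it is left; no springs or detents.
- across (a joint): Lever position along the station's y axis in m: 0 at the park slot, +0.040 at the two slots at +y, -0.040 at the two at -y. About 2 N of friction; stays where it is left.
- pull (a joint): Upward travel of the knob on its stem in m: 0 seated, up to 0.015; a spring holds it down with 6 N. It does no work here and is to be left seated.
- disc_green: Flat round green marker, 22 mm across, 3 mm thick, on the gate plate just beyond the closed end of one of the four outer slots; which slot varies. Origin: centre of its underside, 66 mm from the gate centre along the station's x and 40 mm along its y (either way). With the lever home in its slot, the lever axis is 27 mm from it.
- disc_red: Flat round red marker, 22 mm across, 3 mm thick, on the gate plate just beyond the closed end of one of the four outer slots; which slot varies. Origin: centre of its underside, 66 mm from the gate centre along the station's x and 40 mm along its y (either way). With the lever home in its slot, the lever axis is 27 mm from it.
- disc_blue: Flat round blue marker, 22 mm across, 3 mm thick, on the gate plate just beyond the closed end of one of the four outer slots; which slot varies. Origin: centre of its underside, 66 mm from the gate centre along the station's x and 40 mm along its y (either way). With the lever home in its slot, the lever axis is 27 mm from it.
- disc_yellow: Flat round yellow marker, 22 mm across, 3 mm thick, on the gate plate just beyond the closed end of one of the four outer slots; which slot varies. Origin: centre of its underside, 66 mm from the gate centre along the station's x and 40 mm along its y (either way). With the lever home in its slot, the lever axis is 27 mm from it.
- kettle: Loose glass and white electric kettle with a steel lid on the station's seat, 148 mm across, 192 mm high (top 222 mm above the counter), black handle reaching 127 mm out from its axis to the +y side of the station. Origin: centre of its underside.
- mug: Loose sage green mug, 84 mm across, 95 mm high, with a handle. Origin: centre of its underside.
- bowl: Loose dark red bowl, 110 mm across, 55 mm high. Origin: centre of its underside.
- caddy: Loose open wooden caddy with tea bags, 80 x 110 mm, 76 mm high over the tea bags. Origin: centre of its underside.

How it is judged:
At the end, for the whole second after the job is handed in: The lever is home in the green-marked slot (its axis within 35 mm of the green disc's centre, that is within 8 mm of the slot's end), at rest, knob seated (within 4 mm), and the kettle, mug, bowl and caddy are within 20 mm of where they stood (horizontal distance between knob_top and disc_green below 0.035 m and velocity of joint throw between -0.01 and 0.01 m/s and value of joint pull below 0.004 m and distance of each of kettle, mug, bowl, caddy from where it was at the start of the episode below 0.02 m); the robot touches nothing.
It fails at once if the lever was pushed home into the red, blue or yellow slot (horizontal distance between knob_top and disc_red below 0.035 m or horizontal distance between knob_top and disc_blue below 0.035 m or horizontal distance between knob_top and disc_yellow below 0.035 m).
It fails at once if the knob was pulled up by more than 8 mm (value of joint pull above 0.008 m).
It fails at once if the kettle, mug, bowl or caddy was moved by more than 20 mm or lifted (distance of any of kettle, mug, bowl, caddy from where it was at the start of the episode above 0.02 m).
It also fails if it takes over 54 s, if anything falls off the work surface, if the arm or the gripper's body presses on something with over 40 N, if the wrist force passes 120 N, or if a joint passes its speed limit or range.

ROBOT

A 7-joint arm with a two-finger parallel gripper is mounted at the origin on the work surface. World frame = base frame: x ahead of the robot, y to its left, z up, the work surface at z = 0. Lengths are in m, angles in rad, forces in N, time in s.
With the tool pointing down it reaches from about 0.35 to 0.9 m from the base axis. Payload 7.2 kg.
Tool frame: the origin (TCP) lies on the front face of the gripper's body, between the roots of the fingers; the fingertips stand 73 mm ahead of it and the grasp point (between the pads) lies ahead of it (manip.pinch_z is the z of the grasp point in the tool frame, in m); z points along the fingers, y is the line along which they close (so a half turn about z gives the same grasp; the last joint's range is limited). The gripper opens to 85 mm and grips with 20 to 120 N. Pads are 22 mm wide; open, the fingers measure 114 mm over their backs; the gripper's body (76 mm by 85 mm) begins 54 mm behind the grasp point. The pads swing forward as they close: fully open they stand 13 mm farther back than shut.
Start: joints at [1.033, 0.411, -0.013, 1.596, 0.006, 1.134, -0.082], TCP at [0.283, -0.557, 0.304] pointing down, gripper open.
Joint ranges: [-2.95, 2.95], [-0.29, 1.99], [-1.47, 1.44], [0.14, 2.54], [-1.03, 4.17], [0.13, 1.85], [-2.86, 2.86]. Speed limits (rad/s): [2.39, 2.39, 3.01, 3.01, 3.14, 3.14, 3.14].

INTERFACE

Orientations are given as a unit quaternion [x, y, z, w].
In Python, from workcell import manip, jaws, solve_ik, get_image, camera_params, sensors gives the robot as it stands. Calls block until the motion is done:
- manip.move_pose(position, orientation): joint-space move of the TCP to a pose.
- manip.move_linear(position, velocity=0.15, frame=None): straight line of the TCP; frame=None keeps the orientation; velocity is the mean speed in m/s.
- manip.goto_joints(angles): joint-space move.
- jaws.move_gripper(opening, effort=None): opening from 0.0 (shut) to 1.0 (fully open); effort is the grip in N (None keeps the last); returns when the fingers have stopped.
- manip.sleep(seconds).
- solve_ik(position, orientation): joint angles nearest the present ones, or None.
- get_image(name): name is "scene" or "top"; returns the picture (420x560x3 uint8, red, green, blue); there is no depth.
- camera_params(name): a dict with "fx", "fy", "cx", "cy" (pixels), "world_to_cam" (4x4, takes a point from world to camera coordinates). Camera axes: x right, y down, z forward; pixel columns grow to the right and rows downward; lengths in m; the calibration is good to about 2 mm. A picture is of the moment at which its call begins. camera_params takes no time and is no camera call.
A pose or a line that the arm cannot do raises manip.Unreachable and nothing moves.
- manip.close_job(): hands the job in; it is judged then, once.
Readings, each from a call of its own:
- sensors.current_t(): time.
- sensors.current_joint_pos(): joint angles.
- sensors.current_dq(): joint speeds.
- sensors.current_joint_torque(): joint torques, N m.
- sensors.current_ee_pos(): TCP position.
- sensors.current_ee_rot(): TCP orientation.
- sensors.current_wrist_force(): force on the tool from outside, world axes, zero at the start.
- sensors.current_torque(): the same for the moment, N m.
- sensors.current_finger_gap(): opening from 0.0 (shut) to 1.0 (fully open).
- sensors.current_finger_force(): force on a finger pad.
Only numpy, scipy, OpenCV 4.12 (cv2) and the standard library are available. Lean on these libraries where they do the work, as an engineer would, in place of code of your own. Each camera call takes 0.05 s, during which the arm holds its last target. There are 200 camera calls.

## Working session

There is one attempt and no reset: what is moved stays moved. The work goes in short steps, each a Python script; the robot and the scene stay as the last script left them, time stands still between calls to the robot, and variables do not carry over. Pictures are saved under pics/ and viewed, at most 10 in all, crops included, and the job is handed in when it is done.

```bash
mkdir -p pics
python3 - <<'E'
from workcell import *
import cv2
for n in("scene","top"):
    cv2.imwrite(f"pics/{n}0.png",cv2.resize(get_image(n)[:,:,::-1],(800,600),interpolation=cv2.INTER_CUBIC))
    p=camera_params(n);print(n,p["fx"],p["fy"],p["cx"],p["cy"],p["world_to_cam"])
print(manip.pinch_z,sensors.current_ee_rot(),sensors.current_t())
E
```

```text
scene 453.9323603868812 453.9323603868812 280.25179666644067 208.98806784866713 [[-0.30865444  0.95109191 -0.0125147   0.16932752]
 [ 0.74225774  0.23261299 -0.62844622 -0.38946776]
 [-0.59479904 -0.20326185 -0.77775236  1.52611428]
 [ 0.          0.          0.          1.        ]]
top 461.0123600889451 461.0123600889451 270.990099570341 210.0965948007498 [[-0.01337185 -0.99987646 -0.00826133  0.04092149]
 [-0.99089418  0.01435785 -0.13387526  0.62145331]
 [ 0.13397734  0.00639594 -0.99096376  0.97032282]
 [ 0.          0.          0.          1.        ]]
0.0539 [ 9.72537630e-01  2.32744533e-01 -2.28165483e-04 -6.99271652e-04] 0.1
```

View pics/scene0.png

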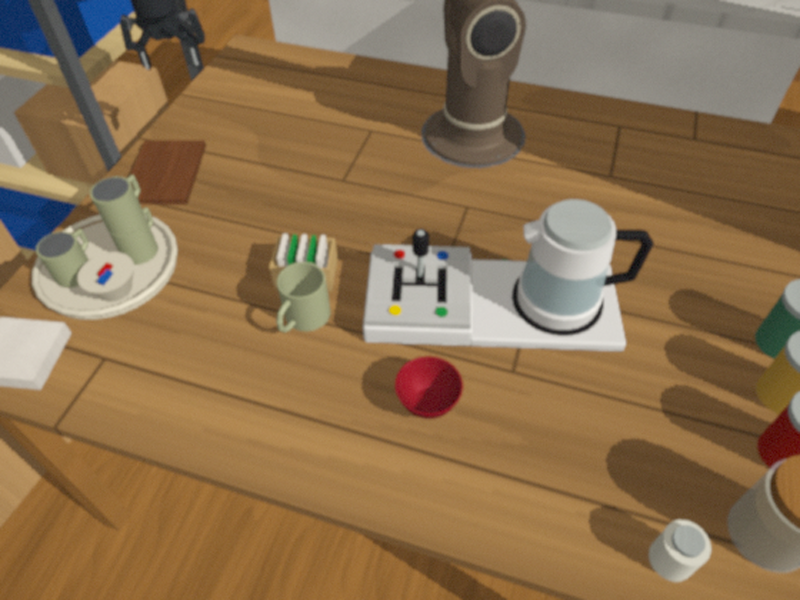

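View pics/top0.png

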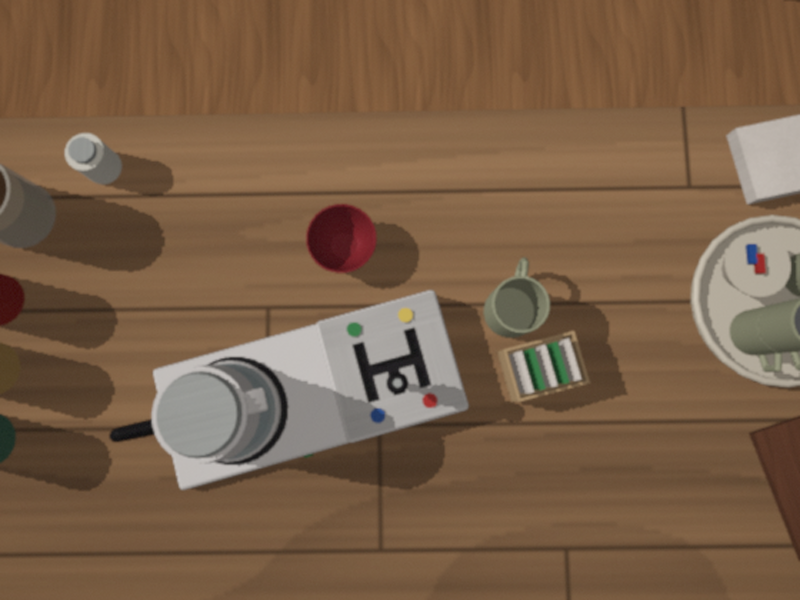

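The two views show (800x600 scale) green, yellow, red and blue discs at top (355,329), (405,315), (430,401), (377,415) and scene (441,312), (395,310), (400,254), (442,256). The knob is at about top (397,383) and scene (421,236). Green looks to be the +x, +y slot. I'll triangulate and take an enlarged crop of the knob.

```bash
cat > h.py <<'E'
import numpy as np, cv2
from workcell import *
def P(n):
    c=camera_params(n);K=np.array([[c["fx"],0,c["cx"]],[0,c["fy"],c["cy"]],[0,0,1]])
    return K@np.array(c["world_to_cam"])[:3]
def tri(s,t):
    X=cv2.triangulatePoints(P("scene"),P("top"),np.array(s,float)*.7,np.array(t,float)*.7);return (X[:3]/X[3]).ravel()
def atz(n,px,z):
    M=P(n);u,v=np.array(px)*.7
    A=np.array([M[0]-u*M[2],M[1]-v*M[2]]);return np.linalg.solve(A[:,:2],-A[:,2]*z-A[:,3])
E
python3 - <<'E'
from h import *
S=dict(g=(441,312),y=(395,310),r=(400,254),b=(442,256));T=dict(g=(355,329),y=(405,315),r=(430,401),b=(377,415))
D={k:tri(S[k],T[k]) for k in S}
for k in D: print(k,D[k].round(4),atz("scene",S[k],.063).round(4),atz("top",T[k],.063).round(4))
c=sum(D.values())/4; d=(D['g']+D['y']-D['r']-D['b']); e=(D['g']+D['b']-D['y']-D['r'])
print(c,np.arctan2(d[1],d[0]),np.arctan2(-e[0],e[1]),np.hypot(*d[:2])/4,np.hypot(*e[:2])/4)
k=tri((421,236),(397,383));print("knob",k)
a=cv2.resize(get_image("scene")[150:220,260:330,::-1],(400,400),interpolation=cv2.INTER_CUBIC)
b=cv2.resize(get_image("top")[220:290,240:310,::-1],(400,400),interpolation=cv2.INTER_CUBIC)
cv2.imwrite("pics/crop.png",np.hstack([a,b]))
E
```

```text
g [0.5767 0.0825 0.0548] [0.5825 0.0852] [0.5762 0.0808]
y [0.5969 0.006  0.0559] [0.602  0.0084] [0.5962 0.0056]
r [ 0.4677 -0.028   0.0548] [ 0.4745 -0.0239] [ 0.4682 -0.029 ]
b [0.4486 0.0496 0.0545] [0.4562 0.0515] [0.4489 0.0493]
[0.52244136 0.02753462 0.05499405] 0.25419539643814726 0.24988479846981634 0.06645930500081958 0.039746662024140504
knob [0.49424268 0.02060889 0.14309527]
```

View pics/crop.png

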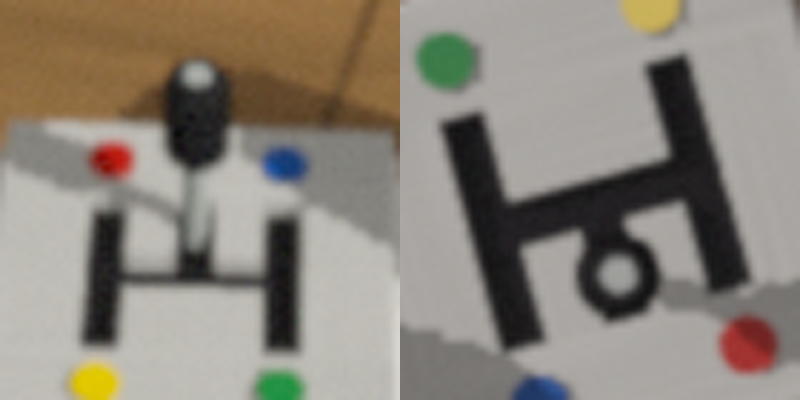

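Crop: the knob top is at scene (421,233) and top (397.6,383), and the lever is in the park slot at throw of about -0.028. Yaw is about 0.252, and green is at +x, +y. I'll make the first push now.

```bash
cat >> h.py <<'E'
yaw=.252;C=np.array([.5224,.0275]);ex=np.array([np.cos(yaw),np.sin(yaw)]);ey=np.array([-ex[1],ex[0]])
Q=[np.cos(yaw/2),np.sin(yaw/2),0,0];Z=.120+.073
def W(x,y,z=Z): return [*(C+x*ex+y*ey),z]
def st():
    d=np.array(sensors.current_ee_pos())[:2]-C;return np.array([d@ex,d@ey])
def push(x0,y0,dx,dy,n,F=12,s=.002):
    b=np.array(sensors.current_wrist_force())[:2]
    for i in range(n):
        manip.move_linear(W(x0+dx*s*(i+1),y0+dy*s*(i+1)),.04)
        f=np.array(sensors.current_wrist_force())[:2]-b; f=np.array([f@ex,f@ey])
        if abs(f@[dx,dy])>F: break
    print("push",i,"of",n,st().round(4),f.round(1),"t",round(sensors.current_t(),2))
E
python3 - <<'E'
from h import *
jaws.move_gripper(0.0)
manip.move_pose(W(-.09,0,.32),Q)
manip.move_linear(W(-.09,0),.15)
manip.move_linear(W(-.065,0),.08)
print(sensors.current_wrist_force(),sensors.current_t())
push(-.065,0,1,0,23)
cv2.imwrite("pics/p1.png",np.hstack([cv2.resize(get_image("scene")[110:250,230:370,::-1],(400,400)),cv2.resize(get_image("top")[180:320,200:340,::-1],(400,400))]))
E
```

```text
[-0.6841435  -0.91189504 -0.18642458] 4.5167
push 22 of 23 [-0.0194  0.    ] [-3.7  2.4] t 10.27
```

View pics/p1.png

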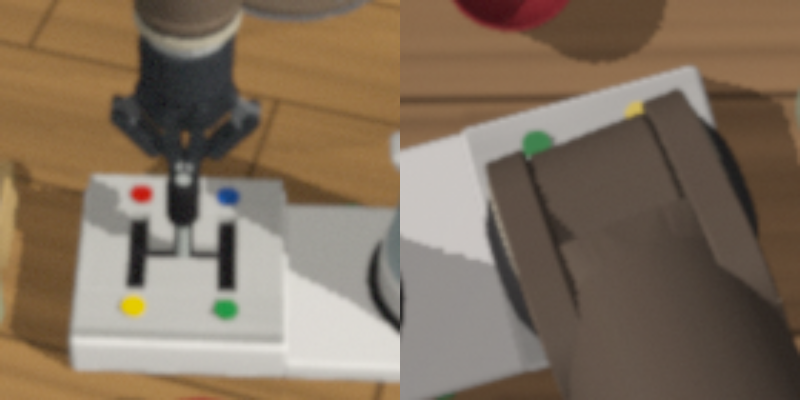

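The picture shows the lever pushed along park, with the stem base near the cross channel (scene crop 182,250). There is no wall contact yet, so I'll keep pushing until the wall stops it.

Run:
```python
from h import *
push(-.019,0,1,0,7)
cv2.imwrite("pics/p2.png",cv2.resize(get_image("scene")[130:230,250:350,::-1],(500,500),interpolation=cv2.INTER_CUBIC))
```

```text
push 2 of 7 [-0.0173 -0.0001] [-17.1   0.7] t 11.12
```

View pics/p2.png

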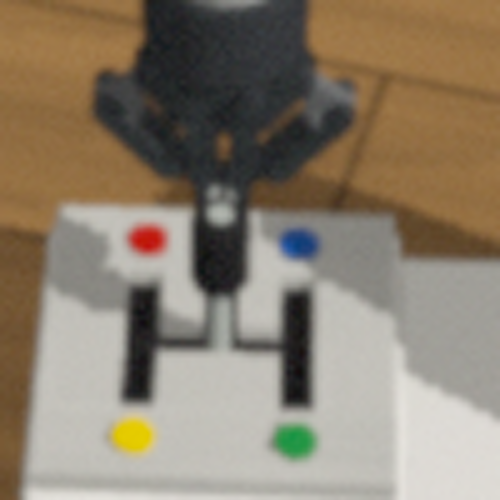

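The lever is in the cross channel against the far wall (stem at 220,345). Next I go round to the -y side and push +y, stopping on force.

Run:
```python
from h import *
manip.move_linear(W(-.045,0),.12)
manip.move_linear(W(-.045,-.055),.15)
manip.move_linear(W(.001,-.055),.12)
push(.001,-.055,0,1,30,s=.003)
cv2.imwrite("pics/p3.png",cv2.resize(get_image("scene")[130:230,250:350,::-1],(500,500),interpolation=cv2.INTER_CUBIC))
```

```text
push 24 of 30 [0.001  0.0163] [ -0.6 -12.3] t 18.88
```

View pics/p3.png

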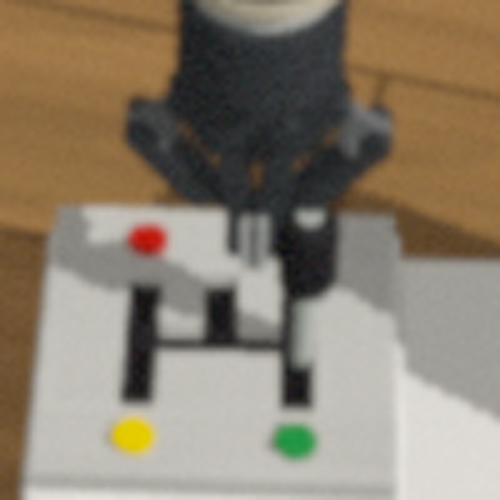

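The lever is now at the +y end of the channel, with its stem at (302,350), in line with the green slot. Next is the final push in +x.

Run:
```python
from h import *
manip.move_linear(W(.001,-.01),.12)
manip.move_linear(W(-.05,-.01),.15)
manip.move_linear(W(-.05,.040),.15)
manip.move_linear(W(-.026,.040),.08)
push(-.026,.040,1,0,18,s=.003)
manip.move_linear(W(-.06,.040),.12)
manip.move_linear(W(-.08,.02,.33),.2)
print(sensors.current_t(),sensors.current_wrist_force())
cv2.imwrite("pics/p4.png",np.hstack([cv2.resize(get_image("scene")[110:250,230:370,::-1],(400,400)),cv2.resize(get_image("top")[180:320,200:340,::-1],(400,400))]))
```

```text
push 15 of 18 [0.0182 0.04  ] [-18.4   1.6] t 24.76
26.4417 [-0.161915   -0.88803616 -0.58781056]
```

View pics/p4.png

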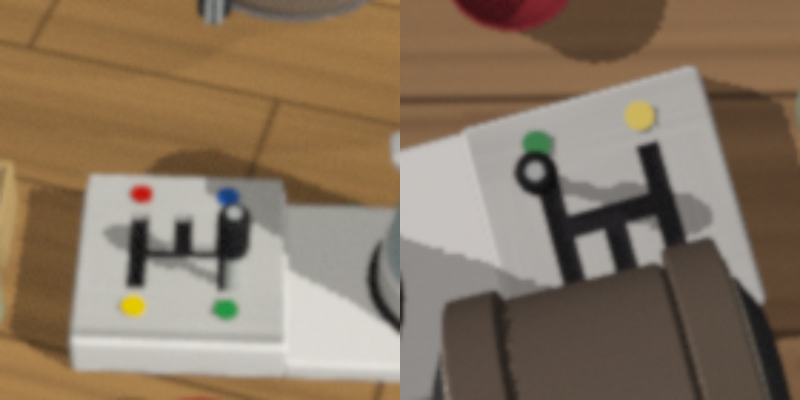

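The knob now sits right beside the green disc in the top view (crop 535,172; scene crop 234,213). I'll check the distance numerically and hand in if it's good.

Run:
```python
from h import *
k=tri((311.9/.7,184.6/.7),(247.25/.7,240.2/.7))
d=k[:2]-C; t=atz("top",(247.25/.7,240.2/.7),.155); e=t-C
print(k,"station",d@ex,d@ey,"top@.155",e@ex,e@ey)
g=np.array([.5767,.0825]);print(np.hypot(*(k[:2]-g)),np.hypot(*(t-g)))
if np.hypot(*(k[:2]-g))<.033 and e@ex>.033: print(manip.close_job())
```

```text
[0.54884592 0.07936088 0.14915566] station 0.038541700018119754 0.043628832973610934 top@.155 0.03806575266488585 0.042534870345394785
0.028030411900718397 0.028372605822795206
the job is handed in; nothing more can be done
None
```

I pushed the lever home into the green slot (measured about 28 mm from the green disc, limit 35 mm), left the hand clear of everything, and handed the job in at about 26.5 s of the 54 s limit; no verdict came back.

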